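Hang the purifier's filter cover on its screw and switch on

TASK

Refit the blue filter cover, which lies on the bamboo organizer, to the sloped front of the white air purifier: pass the wide end of its keyhole over the brass screw head until the cover lies flat on the face, then pull it straight down the slope until the screw reaches the end of the narrow slot and the cover hangs locked and straight. Only then flip the purifier's red toggle switch all the way back to on, let go of everything, and leave the other things on the stand where they are.

Things in the scene. Friction and masses are not known exactly. Their poses are not given: they have to be found in the camera images.
- cover_middle (a point): Centre of the blue cover plate (loose, about 140 g), 150 mm (x) by 130 mm (y), 5 mm thick, halfway through it. x = the cover's up direction (towards the narrow end of the keyhole), y = across, z = out of its front, where the handle stands. At the start it lies flat on the organizer, handle up, x pointing roughly to the robot's left (+y).
- cover_handle (a point): Centre of the cover's black handle bar, same axes as cover_middle and 25 mm down (-x) from it. The bar is 12 mm thick (x), 60 mm long (y) and stands 28 mm above the plate's front; this point is halfway up the bar: 14 mm above the front, 19 mm above the underside. Take it with the fingers closing along x, pointing along -z.
- cover_hole (a point): Centre of the wide end of the cover's keyhole, in the plane of the underside, 53 mm up (+x) from the handle. It is a through opening, an octagon 24 mm across.
- cover_seat (a point): In the plane of the cover's underside: where the screw's axis lies when the shank reaches the end of the narrow slot, 27 mm up (+x) from cover_hole and 80 mm from the handle. The slot is 10.5 mm wide; its mouth at the wide end is bevelled.
- panel: Screw on the purifier's flat sloped front face. Origin: the screw's axis where it leaves the face. x = straight up the slope, y = across, z = out of the face, leaning 25 degrees from vertical, roughly to the robot's right (-y), the way the purifier's front looks. The face is 200 mm wide and runs 46 mm up and 136 mm down from here. The locked cover has its x and z along these x and z, its underside on the face, cover_seat at this origin.
- screw_head (a point): Top of the brass screw head, 12 mm out from the face. Head 16 mm across and 4 mm thick; under it 8 mm of clear shank, 6 mm across.
- toggle_tip (a point): Centre of the red ball (26 mm across) on the toggle lever, same yaw as the panel. It swings in an upright plane, front to back (along the level part of panel x): off leans 0.5 rad to the front (over the slope), on 0.5 rad to the back, the ball then 48 mm farther back. Closed fingers pushing it backwards from its front move it with about 1.5 N; it stays where it is left.
- toggle_pivot (a point): Hinge of the toggle lever, 50 mm from the ball's centre, 22 mm above the purifier's flat rear deck (122 mm above the stand), on a grey block 70 mm (front to back) by 50 mm by 25 mm high. A steel rod 10 mm across joins it to the ball.
- toggle (a joint): Toggle angle in rad: 0 = off (leaning to the front), 1.0 = fully on (leaning to the back).
- cup_rim (a point): Bystander: copper-tone steel cup, 72 mm across, 95 mm high; centre of its rim.
- bowl_rim (a point): Bystander: mango-wood bowl, 130 mm across, 50 mm high; centre of its rim.
- orb_center (a point): Bystander: green glass orb, 70 mm across, on a cork ring; its centre.
- planter_rim (a point): Bystander: white ceramic pot, 90 mm across, 80 mm high; centre of its rim.
- remote_a: Bystander: lower of two crossed slim remotes, 160 by 38 by 16 mm; centre of its underside.
- remote_b: Bystander: upper of the two crossed remotes, same size; centre of its underside.
- organizer: Bamboo two-tier organizer (fixed), 180 (x) by 170 (y) mm, top board 70 mm above the stand; origin at the centre of its foot.
Not all that is in view belongs to the job. Of the things like the part that bears cover_middle, leave any that is turquoise; of the rest the smaller one is meant.

How it is judged:
By the outcome, as a careful person would: the job done as asked, in the order asked, and still so for the second after the job is handed in, with the robot touching nothing.
It also fails if it takes over 64 s, if anything falls off the work surface, if the arm or the gripper's body presses on something with over 40 N, if the wrist force passes 120 N, or if a joint passes its speed limit or range.

ROBOT

A 7-joint arm with a two-finger parallel gripper is mounted at the origin on the work surface. World frame = base frame: x ahead of the robot, y to its left, z up, the work surface at z = 0. Lengths are in m, angles in rad, forces in N, time in s.
With the tool pointing down it reaches from about 0.35 to 0.9 m from the base axis. Payload 19.9 kg.
Tool frame: the origin (TCP) lies between the finger pads; the fingertips stand 22 mm ahead of it and the grasp point (between the pads) lies 3 mm ahead of it (manip.tips_ahead is the distance from the TCP to the fingertips, in m); z points along the fingers, y is the line along which they close (so a half turn about z gives the same grasp; the last joint's range is limited). The gripper opens to 94 mm and grips with 3 to 60 N. Pads are 16 mm wide; open, the fingers measure 119 mm over their backs; the gripper's body (75 mm by 177 mm) begins 78 mm behind the grasp point.
Start: joints at [1.226, 0.417, -0.01, 1.614, 0.005, 1.111, -0.053], TCP at [0.186, -0.597, 0.19] pointing down, gripper open.
Joint ranges: [-2.81, 2.81], [-0.39, 2.02], [-1.27, 1.25], [0.06, 2.57], [-1.19, 4.33], [0.19, 2], [-2.82, 2.82]. Speed limits (rad/s): [1.89, 1.89, 2.39, 2.39, 3.01, 3.01, 3.01].

INTERFACE

Orientations are given as a unit quaternion [x, y, z, w].
In Python, from bench import manip gives the robot as it stands.
- The arm moves only by the tool arm_command, never from a script. Its arguments are lists of equal length, an entry for each row: "travel": the shift along the tool's x, y, z in units of 30 cm (1.0 is 30 cm), a list of three; "rotation": the turn, a rotation vector about the tool's x, y, z in units of pi rad (1.0 is pi rad), a list of three; "fingers": the closure, from 0 (fully open) to 1 (shut). In form: {"travel": [[dx, dy, dz], ...], "rotation": [[ax, ay, az], ...], "fingers": [fingers, ...]}. A call has 1 to 10 rows; each row is the pose to reach, as a shift and turn from the pose commanded when the call began, along the tool's axes at that moment, turning the shorter way round; what a row does not reach only later rows make up. A row lasts 1/8 s, in which the tool goes at most 62.5 mm and 10.7 degrees, less where a joint would pass 70% of its speed; a pose out of reach is approached as far as the arm can. A call with a number of a shift or a turn outside -1 to 1 is refused whole. A call with a gripper value outside its range is refused whole. The fingers move at their own pace and stop on an object; "grip_force" is the grip in N (left out, the last holds). Time passes only in rows, so rows that repeat a pose let the fingers close. It gives the time, the measured TCP pose, the force, the opening and the grip force at its end, in the units of the state.
- manip.observe(): the state, without advancing time (a new reading comes with each control period).
- manip.get_image(name): name is "side" or "top" or "wrist"; returns the picture (400x640x3 uint8, red, green, blue); there is no depth.
- manip.calibration(name): a dict with "intrinsics" (3x3 intrinsics, pixels), "k1" (the pictures are not rectified: a ray, as slopes to the right and down, at radius r is drawn at 1 + k1 r^2 times it, then the intrinsics apply), "T" (4x4, takes a point from camera to world coordinates); the wrist camera has in their place "T_tool_cam" (4x4, takes a point from camera to tool coordinates, whose origin is the TCP and whose axes are the flange's). Camera axes: x right, y down, z forward; pixel columns grow to the right and rows downward; lengths in m; the calibration is good to about 2 mm. A picture is of the moment at which its call begins: read the wrist's pose just before it. calibration takes no time and is no camera call.
- manip.close_job(): hands the job in; it is judged then, once.
The state is a dict: "clock": time; "joints": joint angles; "qvel": joint speeds; "joint_torque": joint torques, N m; "ee_pos": TCP position; "tool_rot": TCP orientation; "contact_force": force on the tool from outside, world axes, zero at the start; "moment": the same for the moment, N m; "width": finger opening in m; "grip_force": force on a finger pad.
Only numpy, scipy, OpenCV 4.12 (cv2) and the standard library are available. Lean on these libraries where they do the work, as an engineer would, in place of code of your own. Each camera call takes 0.05 s, during which the arm holds its last target. There are 200 camera calls.

## Working session

There is one attempt and no reset: what is moved stays moved. The work goes in short steps, Python scripts to look and compute and a tool call to move; the robot and the scene stay as the last step left them, time stands still between calls to the robot, and variables do not carry over. Pictures are saved under pics/ and viewed, at most 10 in all, crops included, and the job is handed in when it is done.

Besides the shell and the picture viewer there is one more tool, called after "Request:" by a JSON object that holds its "fn" and its "kwargs". arm_command: Moves the arm, as the interface text tells. Shifts and turns lie within -1 to 1; 1 stands for 30 cm of shift or pi rad of turn. Its arguments: {"type":"object","properties":{"travel":{"type":"array"},"rotation":{"type":"array"},"fingers":{"type":"array"},"grip_force":{"type":"number"}},"required":["travel","rotation","fingers"]}

```bash
mkdir -p pics; ls; python3 - <<'E'
from bench import manip
import cv2,numpy as np
print(manip.observe(), manip.tips_ahead)
for n in("side","top"):
    im=manip.get_image(n); cv2.imwrite(f"pics/{n}0.png",im[:,:,::-1]); c=manip.calibration(n); print(n,np.round(c["intrinsics"],1).tolist(),c["k1"],np.round(c["T"],3).tolist())
print(manip.calibration("wrist"))
E
```

```text
pics
{'clock': 0.0, 'joints': array([ 1.2265191 ,  0.41800513, -0.01031007,  1.61416432,  0.00468395,
        1.11067681, -0.05300799]), 'qvel': array([-0.00075591, -0.00035046,  0.00080944,  0.00091327,  0.00059685,
        0.00065367, -0.00082904]), 'joint_torque': array([-1.26114192e-04, -8.51244664e+01,  6.38355911e-01, -4.25985932e+01,
       -4.88610927e-02,  1.85728760e-02,  1.56012102e-04]), 'ee_pos': array([ 0.18623721, -0.59620001,  0.18950995]), 'tool_rot': array([ 9.88562461e-01,  1.50810755e-01, -1.29221221e-04, -6.01045482e-04]), 'contact_force': array([ 0.52163086,  0.34810735, -0.1465151 ]), 'moment': array([0.04473697, 0.01003298, 0.00579525]), 'grip_force': 0.0, 'width': 0.09406848646321239} 0.022
side [[450.0, 0.0, 319.0], [0.0, 450.0, 196.1], [0.0, 0.0, 1.0]] 0.036157853665070766 [[-0.909, -0.232, 0.346, 0.058], [-0.416, 0.543, -0.729, 1.069], [-0.019, -0.807, -0.59, 0.973], [0.0, 0.0, 0.0, 1.0]]
top [[490.6, 0.0, 322.9], [0.0, 490.6, 201.0], [0.0, 0.0, 1.0]] -0.09592907841820093 [[-0.013, -0.994, 0.111, 0.406], [-1.0, 0.014, 0.007, -0.013], [-0.009, -0.111, -0.994, 1.427], [0.0, 0.0, 0.0, 1.0]]
{'intrinsics': array([[338.49731912,   0.        , 313.99784393],
       [  0.        , 338.49731912, 201.70057353],
       [  0.        ,   0.        ,   1.        ]]), 'k1': -0.06860797400127401, 'T_tool_cam': array([[-4.20034316e-04, -9.64499824e-01, -2.64083157e-01,
         7.63407221e-02],
       [ 9.99999455e-01, -1.52617356e-04, -1.03313925e-03,
         2.33556649e-04],
       [ 9.56158946e-04, -2.64083447e-01,  9.64499362e-01,
        -1.94575695e-01],
       [ 0.00000000e+00,  0.00000000e+00,  0.00000000e+00,
         1.00000000e+00]])}
```

View pics/top0.png

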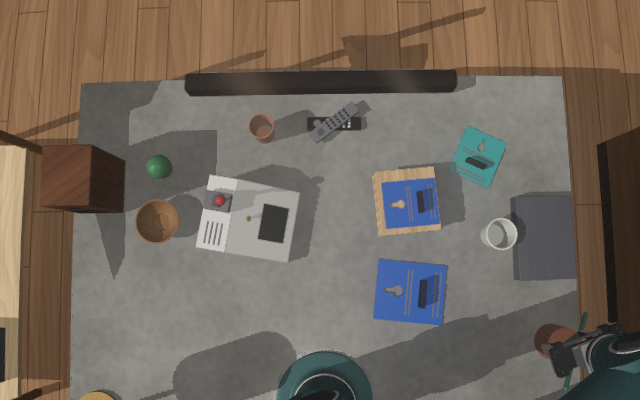

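View pics/side0.png

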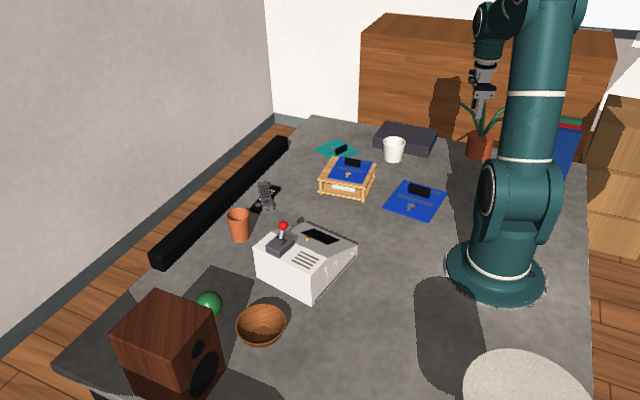

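The top view shows the target, the smaller blue cover on the bamboo organizer, at about (410,205), with its keyhole to the left at (399,204) and handle at (421,202). The larger blue decoy is at (411,292) and the turquoise one at (480,157). The purifier screw is at about (249,218) and the red ball at (220,201). In the side view the ball is at (283,226).

```bash
cat > h.py <<'E'
import cv2,numpy as np
from scipy.spatial.transform import Rotation as R
from bench import manip
def cam(n,s=None):
    c=manip.calibration(n)
    if n=="wrist":
        T=np.eye(4);T[:3,:3]=R.from_quat(s["tool_rot"]).as_matrix();T[:3,3]=s["ee_pos"];T=T@c["T_tool_cam"]
    else:T=np.array(c["T"])
    return c["intrinsics"],c["k1"],T
def rays(C,px):
    K,k,T=C
    px=np.atleast_2d(np.asarray(px,float))
    p=cv2.undistortPoints(px.reshape(-1,1,2),K,np.array([k,0,0,0,0.])).reshape(-1,2)
    d=np.c_[p,np.ones(len(p))]@T[:3,:3].T
    return T[:3,3],d/np.linalg.norm(d,axis=1)[:,None]
def onplane(C,px,p0,n=(0,0,1)):
    o,d=rays(C,px); n=np.array(n); return o+d*(((np.array(p0)-o)@n)/(d@n))[:,None]
def tri(obs):
    A=np.zeros((3,3));b=np.zeros(3)
    for C,px in obs:
        o,d=rays(C,px);M=np.eye(3)-np.outer(d[0],d[0]);A+=M;b+=M@o
    x=np.linalg.solve(A,b)
    res=[np.linalg.norm((np.eye(3)-np.outer(d[0],d[0]))@(x-o)) for o,d in(rays(*q) for q in obs)]
    return x,np.array(res)
def project(C,P):
    K,k,T=C;Ti=np.linalg.inv(T)
    return cv2.projectPoints(np.atleast_2d(P).astype(float),cv2.Rodrigues(Ti[:3,:3])[0],Ti[:3,3],K,np.array([k,0,0,0,0.]))[0].reshape(-1,2)
def shot(n,f=None):
    s=manip.observe();im=manip.get_image(n)
    if f:cv2.imwrite(f"pics/{f}.png",im[:,:,::-1])
    return im,cam(n,s)
def mask(im,lo,hi):return cv2.inRange(cv2.cvtColor(im,cv2.COLOR_RGB2HSV),lo,hi)
def blobs(m,amin=20):
    n,l,st,c=cv2.connectedComponentsWithStats(m)
    return [(st[i,4],c[i],(l==i).astype(np.uint8)) for i in range(1,n) if st[i,4]>=amin]
def togo(pos,quat):
    s=manip.observe();r=R.from_quat(s["tool_rot"])
    print("travel",np.round(r.inv().apply(np.array(pos)-s["ee_pos"])/.3,4),"rot",np.round((r.inv()*R.from_quat(quat)).as_rotvec()/np.pi,4))
E
python3 - <<'E'
from h import *
t=cv2.imread("pics/top0.png")[:,:,::-1].copy();s=cv2.imread("pics/side0.png")[:,:,::-1].copy()
ct,cs=cam("top"),cam("side")
for a,c,m in blobs(mask(t,(108,120,60),(125,255,255)),300):
    r=cv2.minAreaRect(cv2.findNonZero(m)); bx=onplane(ct,cv2.boxPoints(r),(0,0,.075)); print("blue",a,c.round(1),bx.round(3).tolist(),bx.mean(0).round(3))
rd=[]
for n,im in(("t",t),("s",s)):
    b=sorted(blobs(mask(im,(0,170,100),(4,255,255))|mask(im,(175,170,100),(180,255,255)),15),key=lambda q:-q[0])[:3]
    print(n,[(q[0],q[1].round(1)) for q in b]);rd.append(b[0][1])
print("ball",tri([(ct,rd[0]),(cs,rd[1])]))
print("screw",onplane(ct,(249,218),(0,0,.09)))
# dark panel
print("joint->R",R.from_quat(manip.observe()["tool_rot"]).as_matrix().round(3).tolist())
E
```

```text
blue 1859 [408.7 203.1] [[0.606, -0.167, 0.075], [0.618, -0.316, 0.075], [0.492, -0.323, 0.075], [0.48, -0.175, 0.075]] [ 0.549 -0.245  0.075]
blue 3251 [407.7 291.8] [[0.235, -0.134, 0.075], [0.395, -0.153, 0.075], [0.374, -0.34, 0.075], [0.214, -0.319, 0.075]] [ 0.305 -0.236  0.075]
t []Traceback (most recent call last):
  File "<stdin>", line 9, in <module>
IndexError: list index out of range
```

Request:
{"fn": "arm_command", "kwargs": {"travel": [[1,-0.45,-0.07],[1,-0.45,-0.07],[1,-0.45,-0.07],[1,-0.45,-0.07],[1,-0.45,-0.07],[1,-0.45,-0.07]], "rotation": [[0,0,0.07],[0,0,0.07],[0,0,0.07],[0,0,0.07],[0,0,0.07],[0,0,0.07]], "fingers": [0.3,0.3,0.3,0.3,0.3,0.3], "grip_force": 25}}

```text
clock: 0.85
ee_pos: [0.4353, -0.3749, 0.2112]
tool_rot: [0.999, 0.044, 0.0, -0.0]
contact_force: [-0.4, -1.3, 0.2]
width: 0.0655
grip_force: 0.0
```

```bash
python3 - <<'E'
from h import *
t=cv2.imread("pics/top0.png")[:,:,::-1].copy();s=cv2.imread("pics/side0.png")[:,:,::-1].copy()
ct,cs=cam("top"),cam("side")
hs=cv2.cvtColor(t,cv2.COLOR_RGB2HSV);print(hs[201,220],hs[218,249],hs[226-0,283] if 0 else cv2.cvtColor(s,cv2.COLOR_RGB2HSV)[225,283])
y=94.6
rot=R.from_matrix(np.array([[np.cos(np.radians(y-90)),0,0]]*3)) if 0 else R.from_euler('z',y-90,degrees=True)*R.from_euler('x',180,degrees=True)
togo((.551,-.27,.2),rot.as_quat())
E
```

```text
[  1 155 166] [ 15  71 112] [  1 188 247]
travel [ 0.4147 -0.3144  0.0379] rot [-0.0003 -0.0002  0.0024]
```

Request:
{"fn": "arm_command", "kwargs": {"travel": [[0.41,-0.31,0.03],[0.41,-0.31,0.03],[0.41,-0.31,0.03],[0.41,-0.31,0.03],[0.41,-0.31,0.03],[0.41,-0.31,0.03]], "rotation": [[0,0,0.002],[0,0,0.002],[0,0,0.002],[0,0,0.002],[0,0,0.002],[0,0,0.002]], "fingers": [0.3,0.3,0.3,0.3,0.3,0.3]}}

```text
clock: 1.6
ee_pos: [0.5465, -0.2765, 0.2022]
tool_rot: [0.999, 0.037, -0.0, 0.0]
contact_force: [0.4, -0.6, 0.3]
width: 0.0659
grip_force: 0.0
```

```bash
python3 - <<'E'
from h import *
im,C=shot("wrist","w1")
for a,c,m in blobs(mask(im,(105,100,40),(128,255,255)),3000):
    r=cv2.minAreaRect(cv2.findNonZero(m)); bx=onplane(C,cv2.boxPoints(r),(0,0,.075)); print("blue",a,c.round(1),cv2.boxPoints(r).round().tolist(),bx.round(4).tolist(),bx.mean(0).round(4),np.linalg.norm(np.diff(bx,axis=0),axis=1))
print(manip.observe()["ee_pos"],manip.observe()["tool_rot"])
E
```

```text
blue 16410 [281.8 178. ] [[202.0, 116.0], [361.0, 116.0], [361.0, 245.0], [202.0, 245.0]] [[0.6096, -0.1671, 0.075], [0.6201, -0.3147, 0.075], [0.4925, -0.3288, 0.075], [0.48, -0.1657, 0.075]] [ 0.5506 -0.2441  0.075 ] [0.14798607 0.12839715 0.16361381]
blue 4147 [277.1 376.4] [[209.0, 397.0], [209.0, 357.0], [351.0, 357.0], [351.0, 397.0]] [[0.2795, -0.1683, 0.075], [0.3399, -0.1701, 0.075], [0.3535, -0.3335, 0.075], [0.2944, -0.3401, 0.075]] [ 0.3169 -0.253   0.075 ] [0.06040335 0.1639686  0.05948596]
[ 0.54666689 -0.27638047  0.20225763] [ 9.99296803e-01  3.74950158e-02 -5.77972876e-05  1.38149077e-04]
```

View pics/w1.png

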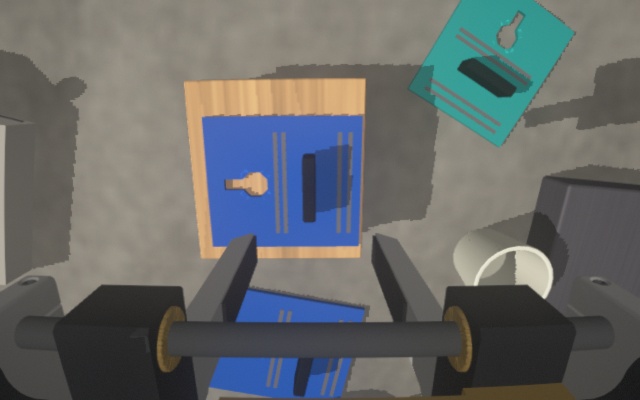

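The wrist view shows the cover with its corners near (203,116), (361,116), (361,246) and (213,247). The keyhole's wide end is at about (257,183) with the slot pointing left, and the handle is at about (309,187). The fingers straddle the handle's line from below.

```bash
python3 - <<'E'
from h import *
im=cv2.imread("pics/w1.png")[:,:,::-1].copy();C=cam("wrist",manip.observe())
m=max(blobs(mask(im,(105,100,40),(128,255,255)),3000))[2]
h=cv2.convexHull(cv2.findNonZero(m)); 
q=cv2.approxPolyDP(h,8,True).reshape(-1,2);print(q.tolist())
P=onplane(C,q,(0,0,.075));print(P.round(4).tolist(),P.mean(0).round(4))
e=[(P[(i+1)%4]-P[i]) for i in range(4)];print([(round(np.linalg.norm(v),4),round(np.degrees(np.arctan2(v[1],v[0])),2)) for v in e])
g=im[150:225,298:322].max(2); b=blobs((cv2.inRange(im[145:230,295:325],(0,0,0),(50,50,55))),50)
for a,c,mm in b:
    r=cv2.minAreaRect(cv2.findNonZero(mm));c0=np.array(r[0])+[295,145];bp=cv2.boxPoints(r)+[295,145];print("handle",a,r,onplane(C,[c0],(0,0,.1)).round(4),onplane(C,bp,(0,0,.1)).round(4).tolist())
kh=mask(im,(5,40,60),(30,255,255))[160:205,215:275]
for a,c,mm in blobs(kh,30):
    x,y,w,hh=cv2.boundingRect(mm);print("key",a,x+215,y+160,w,hh,onplane(C,[[x+215,c[1]+160],[x+215+w,c[1]+160]],(0,0,.0725)).round(4).tolist())
E
```

```text
[[361, 116], [357, 245], [213, 245], [202, 118]]
[[0.6203, -0.3146, 0.075], [0.4923, -0.3246, 0.075], [0.481, -0.177, 0.075], [0.6079, -0.1669, 0.075]] [ 0.5504 -0.2458  0.075 ]
[(np.float64(0.1283), np.float64(-175.52)), (np.float64(0.148), np.float64(94.38)), (np.float64(0.1273), np.float64(4.54)), (np.float64(0.1482), np.float64(-85.21))]
key 586 226 173 41 22 [[0.546, -0.1896, 0.0725], [0.549, -0.23, 0.0725]]
```

Request:
{"fn": "arm_command", "kwargs": {"travel": [[0.021,-0.017,0.08],[0.021,-0.017,0.2],[0.021,-0.017,0.25],[0.021,-0.017,0.25]], "rotation": [[0,0,-0.002],[0,0,-0.002],[0,0,-0.002],[0,0,-0.002]], "fingers": [0.5,0.5,0.5,0.5]}}

```text
clock: 2.15
ee_pos: [0.5527, -0.2701, 0.1268]
tool_rot: [0.999, 0.041, -0.001, -0.0]
contact_force: [0.4, -0.2, 0.8]
width: 0.047
grip_force: 0.0
```

```bash
python3 - <<'E'
from h import *
togo((.5525,-.2709,.1),(R.from_euler('z',4.6,degrees=True)*R.from_euler('x',180,degrees=True)).as_quat());print(manip.observe()["ee_pos"])
E
```

```text
travel [-0.0008  0.0028  0.0893] rot [-0.0002  0.0004  0.0006]
[ 0.55270859 -0.27006331  0.12679019]
```

Request:
{"fn": "arm_command", "kwargs": {"travel": [[0,0.002,0.05],[0,0.002,0.089],[0,0.002,0.089],[0,0.002,0.089],[0,0.002,0.089],[0,0.002,0.089],[0,0.002,0.089]], "rotation": [[0,0,0],[0,0,0],[0,0,0],[0,0,0],[0,0,0],[0,0,0],[0,0,0]], "fingers": [0.5,0.5,0.5,1,1,1,1], "grip_force": 30}}

```text
clock: 3.02
ee_pos: [0.5533, -0.2704, 0.1006]
tool_rot: [0.999, 0.041, 0.0, 0.0]
contact_force: [-0.6, 0.2, 0.3]
width: 0.0104
grip_force: 0.0
```

Request:
{"fn": "arm_command", "kwargs": {"travel": [[0,0,0],[0,0,0]], "rotation": [[0,0,0],[0,0,0]], "fingers": [1,1], "grip_force": 45}}

```text
clock: 3.28
ee_pos: [0.5533, -0.2704, 0.1004]
tool_rot: [0.999, 0.041, 0.0, -0.0]
contact_force: [0.3, 0.2, 0.3]
width: 0.0004
grip_force: 0.0
```

```bash
python3 - <<'E'
from h import *
im,C=shot("wrist","w2")
E
```

```text
(no output)
```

View pics/w2.png

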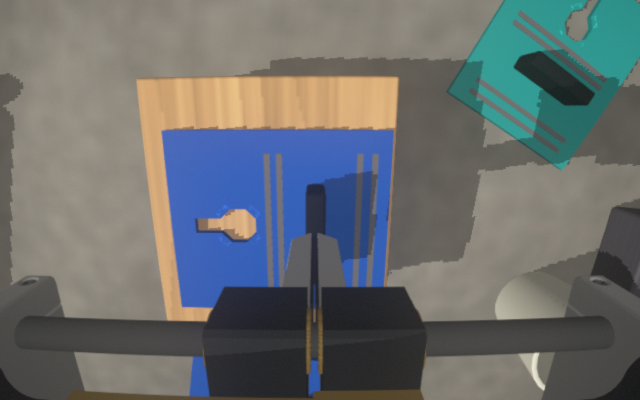

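The picture shows the fingers shut (tips at about (315,238)) with the bar's far end at (316,185), so they missed the bar. I'll check the geometry.

```bash
python3 - <<'E'
from h import *
im=cv2.imread("pics/w2.png")[:,:,::-1].copy();s=manip.observe();C=cam("wrist",s)
r=R.from_quat(s["tool_rot"])
print("tip px",project(C,s["ee_pos"]+r.apply([0,0,.022])),"tcp",project(C,s["ee_pos"]))
m=max(blobs(mask(im,(105,100,40),(128,255,255)),3000))[2]
ys,xs=np.nonzero(m);print(xs.min(),xs.max(),ys.min(),ys.max())
for z in(.05,.075,.1):print(z,onplane(C,[[163,130],[394,130],[316,186]],(0,0,z)).round(4).tolist())
u=np.array([-.080,.997,0]);v=np.array([.997,.08,0]);c=np.array([.5525,-.2709,0.103])
print(project(C,[c+v*.03,c-v*.03]))
t=cv2.imread("pics/top0.png")[:,:,::-1].copy();si=cv2.imread("pics/side0.png")[:,:,::-1].copy()
ct,cs=cam("top"),cam("side")
sm=[(a,c) for a,c,m in blobs(mask(si,(105,100,40),(128,255,255)),100)];print(sm)
# corners of side cover
for a,c,mm in blobs(mask(si,(105,100,40),(128,255,255)),300):
    q=cv2.approxPolyDP(cv2.convexHull(cv2.findNonZero(mm)),4,True).reshape(-1,2);print(a,q.tolist(),onplane(cs,q,(0,0,.075)).round(3).tolist())
E
```

```text
tip px [[313.86219993 225.99872736]] tcp [[313.81431941 237.92907873]]
162 393 130 307
0.05 [[0.6069, -0.1567, 0.05], [0.6201, -0.3222, 0.05], [0.5746, -0.2702, 0.05]]
0.075 [[0.6092, -0.1677, 0.075], [0.6211, -0.3163, 0.075], [0.5802, -0.2696, 0.075]]
0.1 [[0.6115, -0.1787, 0.1], [0.622, -0.3104, 0.1], [0.5858, -0.269, 0.1]]
[[314.71647625 192.76181482]
 [314.43340798 284.83894802]]
[(np.int32(887), array([565.54565953, 147.66629087])), (np.int32(661), array([349.74281392, 170.92889561])), (np.int32(1413), array([414.34607219, 202.20948337]))]
887 [[559, 127], [581, 130], [564, 180], [552, 159]] [[-0.127, -0.869, 0.075], [-0.207, -0.873, 0.075], [-0.155, -0.458, 0.075], [-0.112, -0.59, 0.075]]
661 [[372, 162], [361, 183], [328, 177], [340, 157]] [[0.492, -0.316, 0.075], [0.481, -0.169, 0.075], [0.603, -0.159, 0.075], [0.616, -0.303, 0.075]]
1413 [[447, 192], [427, 223], [382, 208], [403, 180]] [[0.196, -0.232, 0.075], [0.218, -0.043, 0.075], [0.369, -0.061, 0.075], [0.352, -0.244, 0.075]]
```

```bash
python3 - <<'E'
from h import *
im,C=shot("side"); cv2.imwrite("pics/s2.png",cv2.resize(im[100:240,290:460,::-1],None,fx=4.4,fy=4.2,interpolation=cv2.INTER_CUBIC))
E
```

```text
(no output)
```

View pics/s2.png

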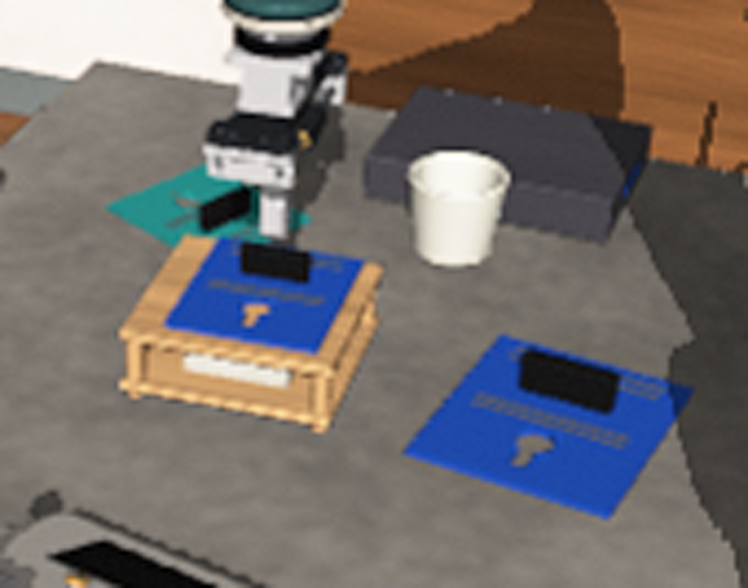

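The side crop shows the finger directly at the handle bar (crop (275,235)), and in w2 a dark strip runs between the finger pads. I'll zoom in.

```bash
python3 - <<'E'
import cv2
im=cv2.imread("pics/w2.png");cv2.imwrite("pics/w2c.png",cv2.resize(im[165:300,240:400],None,fx=4,fy=4,interpolation=cv2.INTER_CUBIC))
E
```

```text
(no output)
```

View pics/w2c.png

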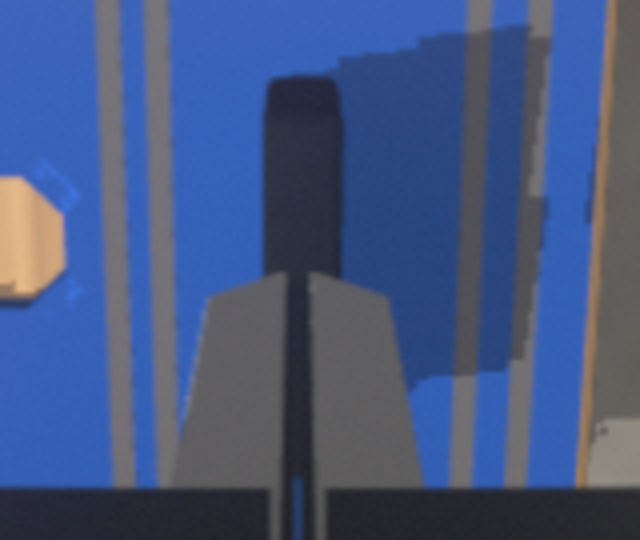

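The zoom shows the shut fingertips (crop row 275) lying over the bar. They are above it, so the real fingertips sit about 35–40 mm shorter than stated (the finger gap in w1 also puts tip depth near 0.19 m). I'll open and lower in small steps, watching the force.

Request:
{"fn": "arm_command", "kwargs": {"travel": [[0,0,0],[0,0,0],[0,0,0.008],[0,0,0.02],[0,0,0.03],[0,0,0.04],[0,0,0.04]], "rotation": [[0,0,0],[0,0,0],[0,0,0],[0,0,0],[0,0,0],[0,0,0],[0,0,0]], "fingers": [0.5,0.5,0.5,0.5,0.5,0.5,0.5]}}

```text
clock: 4.25
ee_pos: [0.5531, -0.2703, 0.0881]
tool_rot: [0.999, 0.041, -0.0, -0.0]
contact_force: [0.1, 0.7, -0.2]
width: 0.0474
grip_force: 0.0
```

```bash
python3 - <<'E'
from h import *
im,C=shot("wrist","w3");s=manip.observe();r=R.from_quat(s["tool_rot"])
w=s["width"]/2
print(w)
for z in(-.02,-.01,0,.01,.022):print(z,project(C,[s["ee_pos"]+r.apply([a,b,z]) for a,b in((0,-w),(0,w),(.008,-w),(.008,w))]).round().tolist())
cv2.imwrite("pics/w3c.png",cv2.resize(im[150:300,190:440,::-1],None,fx=3,fy=3,interpolation=cv2.INTER_CUBIC))
E
```

```text
0.02354851082664452
-0.02 [[272.0, 251.0], [356.0, 251.0], [271.0, 238.0], [357.0, 238.0]]
-0.01 [[274.0, 244.0], [354.0, 244.0], [273.0, 231.0], [355.0, 231.0]]
0 [[276.0, 238.0], [352.0, 238.0], [275.0, 226.0], [353.0, 226.0]]
0.01 [[277.0, 232.0], [351.0, 232.0], [277.0, 220.0], [351.0, 220.0]]
0.022 [[279.0, 226.0], [349.0, 226.0], [279.0, 215.0], [349.0, 215.0]]
```

View pics/w3c.png

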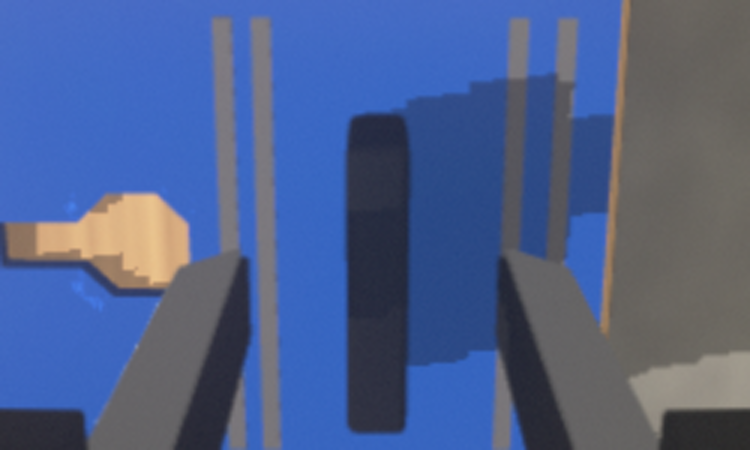

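The crop shows the open fingers straddling the bar. Their inner tips are at full-image (273,235) and (356,234), which puts the real tips about 17 mm behind the reported TCP. They are well centred, so I'll lower about 26 mm more and close.

Request:
{"fn": "arm_command", "kwargs": {"travel": [[0,0,0.03],[0,0,0.06],[0,0,0.085],[0,0,0.085],[0,0,0.085],[0,0,0.085],[0,0,0.085]], "rotation": [[0,0,0],[0,0,0],[0,0,0],[0,0,0],[0,0,0],[0,0,0],[0,0,0]], "fingers": [0.5,0.5,0.5,1,1,1,1], "grip_force": 45}}

```text
clock: 5.18
ee_pos: [0.5534, -0.2705, 0.0632]
tool_rot: [0.999, 0.041, 0.0, 0.0]
contact_force: [-0.1, 0.7, 1.7]
width: 0.0121
grip_force: 45.0
```

Request:
{"fn": "arm_command", "kwargs": {"travel": [[0,0,-0.05],[0,0,-0.2],[0,0,-0.4],[0,0,-0.5],[0,0,-0.5]], "rotation": [[0,0,0],[0,0,0],[0,0,0],[0,0,0],[0,0,0]], "fingers": [1,1,1,1,1]}}

```text
clock: 5.8
ee_pos: [0.5544, -0.2708, 0.2163]
tool_rot: [0.999, 0.041, 0.002, 0.001]
contact_force: [-0.4, -0.1, -2.3]
width: 0.012
grip_force: 45.0
```

```bash
python3 - <<'E'
from h import *
t=cv2.imread("pics/top0.png")[:,:,::-1].copy();s=cv2.imread("pics/side0.png")[:,:,::-1].copy()
ct,cs=cam("top"),cam("side")
rd=[]
for im,(x,y) in((t,(220,201)),(s,(283,226))):
    sub=mask(im,(0,120,90),(6,255,255))|mask(im,(172,120,90),(180,255,255))
    b=min(blobs(sub,8),key=lambda q:np.hypot(*(q[1]-[x,y])));print(b[0],b[1]);rd.append(b[1])
print("ball",tri([(ct,rd[0]),(cs,rd[1])]))
print("screw",onplane(ct,(249,218),(0,0,.09)))
for p,z in(((298,190),0.04),((290,262),.04),((237,178),.1),((226,249),.1),((209,177),.1),((197,249),.1)):print(p,onplane(ct,p,(0,0,z)).round(3))
cv2.imwrite("pics/zz.png",np.hstack([cv2.resize(t[165:275,185:310,::-1],(400,352),interpolation=cv2.INTER_CUBIC),cv2.resize(s[210:310,245:370,::-1],(400,352),interpolation=cv2.INTER_CUBIC)]))
print(manip.observe()["ee_pos"],manip.observe()["width"])
E
```

```text
61 [219.55737705 199.95081967]
70 [282.58571429 225.1       ]
ball (array([0.55188285, 0.26107692, 0.18958614]), array([0.00084852, 0.00084852]))
screw [[0.51176498 0.20072142 0.09      ]]
(298, 190) [[0.594 0.068 0.04 ]]
(290, 262) [[0.39  0.093 0.04 ]]
(237, 178) [[0.622 0.233 0.1  ]]
(226, 249) [[0.427 0.262 0.1  ]]
(209, 177) [[0.626 0.311 0.1  ]]
(197, 249) [[0.428 0.341 0.1  ]]
[ 0.5543536  -0.2708191   0.21628838] 0.011957089453088493
```

View pics/zz.png

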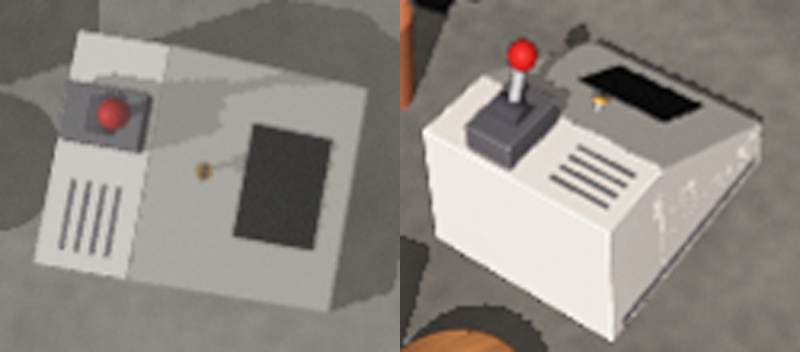

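The picture shows the purifier with the screw (brass) at top-view pixel (249,218), the switch block at its back right corner, and a dark label below the screw on the slope. The yaw of panel x is about 82°. I'll move the cover over to a spot where the wrist camera can see the screw past it.

Request:
{"fn": "arm_command", "kwargs": {"travel": [[-0.05,-0.15,-0.1],[-0.23,-0.77,-0.14],[-0.23,-0.77,-0.14],[-0.23,-0.77,-0.14],[-0.23,-0.77,-0.14],[-0.23,-0.77,-0.14]], "rotation": [[0,0,0.02],[0,0,0.07],[0,0,0.07],[0,0,0.07],[0,0,0.07],[0,0,0.07]], "fingers": [1,1,1,1,1,1]}}

```text
clock: 6.55
ee_pos: [0.4651, -0.046, 0.2547]
tool_rot: [0.998, -0.068, -0.0, 0.0]
contact_force: [-0.5, -1.0, -1.4]
width: 0.0116
grip_force: 45.0
```

Request:
{"fn": "arm_command", "kwargs": {"travel": [[-0.39,-0.7,-0.14],[-0.39,-0.7,-0.14],[-0.39,-0.7,-0.14],[-0.39,-0.7,-0.14],[-0.39,-0.7,-0.14],[-0.39,-0.7,-0.14]], "rotation": [[0,0,0],[0,0,0],[0,0,0],[0,0,0],[0,0,0],[0,0,0]], "fingers": [1,1,1,1,1,1]}}

```text
clock: 7.3
ee_pos: [0.3789, 0.1769, 0.2965]
tool_rot: [0.998, -0.069, -0.0, 0.0]
contact_force: [0.2, -0.9, -2.0]
width: 0.0117
grip_force: 45.0
```

```bash
python3 - <<'E'
from h import *
im,C=shot("wrist","w4");s=manip.observe();print(s["ee_pos"],s["tool_rot"],project(C,[.512,.2,.09]))
E
```

```text
[0.37889403 0.17662278 0.2964559 ] [ 9.97566087e-01 -6.97248430e-02 -5.87643154e-04  6.21220300e-05] [[276.89776447  61.42750347]]
```

View pics/w4.png

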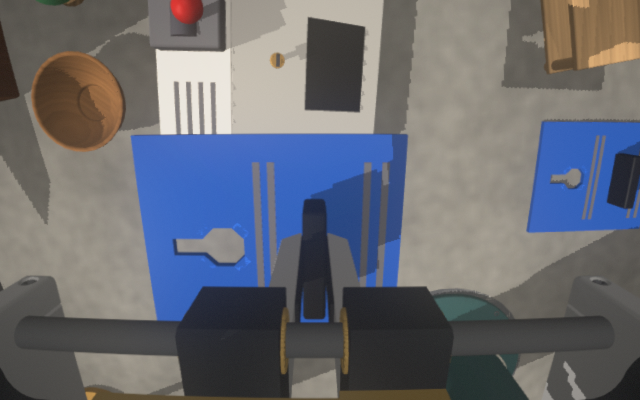

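The wrist view shows the screw at (278,60), label corners at about (308,18), (366,24), (360,112) and (305,108), and the ball at (187,8). The held cover's far edge runs (133,135)–(406,134), with its keyhole's wide end at (226,245).

```bash
cat > m.py <<'E'
from h import *
im=cv2.imread("pics/w4.png")[:,:,::-1].copy();C=cam("wrist",manip.observe());s=manip.observe()
t=cv2.imread("pics/top0.png")[:,:,::-1].copy();si=cv2.imread("pics/side0.png")[:,:,::-1].copy()
obs=[]
for I,Cc,(x,y),w in((im,C,(278,60),14),(t,cam("top"),(249,218),6),(si,cam("side"),(306,240),12)):
    b=[(a,c+[x-w,y-w]) for a,c,_ in blobs(mask(I,(8,90,60),(28,255,255))[y-w:y+w,x-w:x+w],2)];print(b)
    if b: obs.append((Cc,max(b,key=lambda q:q[0])[1]))
print("screw head",tri(obs),"2:",tri(obs[:2]), "wrist@.0915",onplane(C,obs[0][1],(0,0,.0915)))
H=tri(obs)[0]
g=cv2.cvtColor(im,cv2.COLOR_RGB2GRAY)[5:125,290:380]
b=max(blobs((g<75).astype(np.uint8)*255,1000));q=cv2.approxPolyDP(cv2.convexHull(cv2.findNonZero(b[2])),5,True).reshape(-1,2)+[290,5];print(q.tolist())
yaw=82
for _ in range(3):
    u=np.array([np.cos(np.radians(yaw)),np.sin(np.radians(yaw)),0]);n=np.cos(np.radians(25))*np.array([0,0,1])-np.sin(np.radians(25))*u
    P=onplane(C,q,H-.012*n,n);E=np.roll(P,-1,0)-P
    a=[np.degrees(np.arctan2(e[1],e[0]))%180 for e in E];L=np.linalg.norm(E,axis=1)
    print(np.round(a,2),L.round(4)); yaw=np.mean([v if 45<v<135 else (v-90)%180 for v in a])
print("yaw",yaw,"slope dz/L",(E[:,2]/L).round(3))
# slope from top edge line to label in heights unavailable; cover in tool frame
Ct=(C[0],C[1],manip.calibration("wrist")["T_tool_cam"])
m=max(blobs(mask(im,(105,100,40),(128,255,255)),8000))[2]
top=[(x,np.nonzero(m[:,x])[0][0]) for x in range(150,395,20)]
lef=[(np.nonzero(m[y])[0][0],y) for y in range(150,240,15)]
rig=[(np.nonzero(m[y,:450])[0][-1],y) for y in range(150,240,15)]
for nme,p in(("far",top),("left",lef),("right",rig)):
    P=onplane(Ct,np.array(p,float),(0,0,-.0118))*1000;print(nme,P[0].round(1),P[-1].round(1),P.mean(0).round(1))
k=m[215:275,165:255]==0;ys,xs=np.nonzero(k);print("key",xs.min()+165,xs.max()+165,onplane(Ct,[[xs.min()+165,246],[xs.max()+165,246]],(0,0,-.0118))*1000)
E
python3 m.py
```

```text
[(np.int32(69), array([273.15942029,  60.30434783])), (np.int32(43), array([281.27906977,  60.13953488]))]
[(np.int32(4), array([246.75, 218.  ])), (np.int32(2), array([250. , 218.5]))]
[(np.int32(13), array([307.23076923, 237.84615385]))]
screw head (array([0.5102402 , 0.20247923, 0.11098757]), array([0.00102   , 0.00099478, 0.00041268])) 2: (array([0.50843522, 0.20022689, 0.12871771]), array([0.00048576, 0.00048576])) wrist@.0915 [[0.51355483 0.20340829 0.0915    ]]
[[363, 27], [358, 110], [306, 108], [309, 18]]
[169.88  80.   169.78  79.68] [0.0981 0.0716 0.0985 0.0714]
[170.02  80.   169.75  79.69] [0.0979 0.0717 0.0983 0.0712]
[170.01  80.   169.75  79.69] [0.0979 0.0717 0.0983 0.0712]
yaw 79.86174315449145 slope dz/L [-0.001  0.423 -0.001 -0.423]
far [ 63.8 -88.6 -11.8] [ 63.8  40.8 -11.8] [ 63.7 -23.5 -11.8]
left [ 55.8 -99.2 -11.8] [ 12.3 -99.3 -11.8] [ 34.4 -99.5 -11.8]
right [ 55.3  50.  -11.8] [ 12.5  49.5 -11.8] [ 34.3  49.7 -11.8]
key 176 244 [[ -0.67620994 -81.04734117 -11.8       ]
 [ -0.43080926 -40.62016362 -11.8       ]]
```

```bash
python3 - <<'E'
from h import *
im=cv2.imread("pics/w4.png")[:,:,::-1].copy();C=cam("wrist",manip.observe())
t=cv2.imread("pics/top0.png")[:,:,::-1].copy();si=cv2.imread("pics/side0.png")[:,:,::-1].copy()
m=mask(im,(8,60,40),(30,255,255))[48:72,266:290];ys,xs=np.nonzero(m);c=((xs.min()+xs.max())/2+266,(ys.min()+ys.max())/2+48);print(c,xs.min()+266,xs.max()+266,ys.min()+48,ys.max()+48)
cv2.imwrite("pics/q.png",np.hstack([cv2.resize(a[:,:,::-1],(266,300),interpolation=cv2.INTER_NEAREST) for a in(im[46:76,264:292],t[210:228,241:258],si[228:250,296:316])]))
ct,cs=cam("top"),cam("side")
for pt,ps in(((248.4,218.2),(307,239)),((248.4,218.2),(307,238))):print(tri([(C,c),(ct,pt),(cs,ps)]),tri([(C,c),(cs,ps)])[0])
print(onplane(C,[c],(0,0,.1135)))
# top edge of slope: white->grey
g=im[:,:,:].astype(int)
pts=[]
for y in range(55,130,5):
    row=cv2.GaussianBlur(im,(3,3),0)[y,222:242].astype(int).sum(1);d=np.diff(row);pts.append((222+np.argmin(d)+.5,y))
P=onplane(C,np.array(pts),(0,0,.122));f=np.polyfit(P[:,0],P[:,1],1);print(pts[0],pts[-1],"edge yaw",np.degrees(np.arctan(f[0]))+90, P[0],P[-1])
E
```

```text
(np.float64(277.0), np.float64(60.5)) 270 284 53 68
(array([0.51108863, 0.19943348, 0.10351656]), array([0.00123094, 0.0011943 , 0.00110942])) [0.51191045 0.19856691 0.10238387]
(array([0.51083011, 0.19904488, 0.10705559]), array([0.00118775, 0.00110457, 0.00139122])) [0.511607   0.19833787 0.10610286]
[[0.50953608 0.19736091 0.1135    ]]
(np.float64(229.5), 55) (np.float64(230.5), 125) edge yaw 79.9328133462125 [0.52093959 0.24411314 0.122     ] [0.45113485 0.25677046 0.122     ]
```

View pics/q.png

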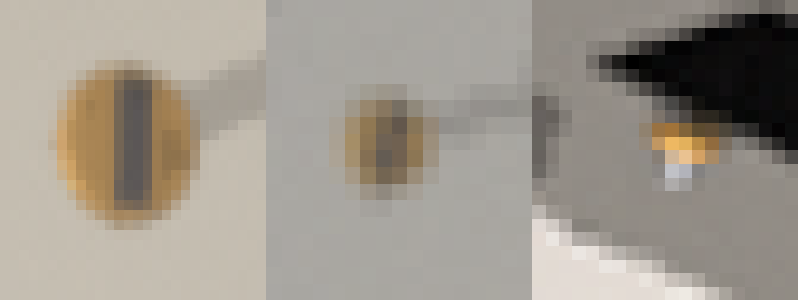

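The crops centre the screw head at wrist (277,60), top (248.1,217.9) and side (306.9,237.8). The ball and head heights both imply the deck is at 122 mm, and the panel yaw is 79.9°. Now I'll work out the approach.

```bash
cat > p.py <<'E'
from h import *
YAW=79.9
def frame(yaw=YAW):
    u=np.array([np.cos(np.radians(yaw)),np.sin(np.radians(yaw)),0]);c,s_=np.cos(np.radians(25)),np.sin(np.radians(25))
    ux=c*u+s_*np.array([0,0,1]);n=c*np.array([0,0,1])-s_*u;return ux,np.cross(n,ux),n
ux,v,n=frame()
Rt=R.from_matrix(np.c_[-v,-ux,-n])
head=np.array([.5098,.1978,.112]);P0=head-.012*n
HOLE=np.array([-.001,-.053,-.0068])
def tcp(up,across,out,hole=HOLE):return P0+up*ux+across*v+out*n-Rt.apply(hole)
E
python3 - <<'E'
from p import *
print(P0,Rt.as_quat())
for o in(.06,.025):print(tcp(0,0,o));togo(tcp(0,0,o),Rt.as_quat())
E
```

```text
[0.51068936 0.20279283 0.10112431] [ 0.97250628 -0.08593851  0.01905211 -0.21559945]
[0.49930742 0.13319266 0.12694111]
travel [0.4183 0.0874 0.5646] rot [0.1389 0.0029 0.0114]
[0.50190138 0.14775507 0.09522034]
travel [0.4202 0.0381 0.6703] rot [0.1389 0.0029 0.0114]
```

Request:
{"fn": "arm_command", "kwargs": {"travel": [[0.15,0.03,0.1],[0.3,0.06,0.2],[0.418,0.087,0.35],[0.418,0.087,0.45],[0.418,0.087,0.55],[0.418,0.087,0.565],[0.418,0.087,0.565]], "rotation": [[0.046,0.001,0.004],[0.092,0.002,0.008],[0.139,0.003,0.011],[0.139,0.003,0.011],[0.139,0.003,0.011],[0.139,0.003,0.011],[0.139,0.003,0.011]], "fingers": [1,1,1,1,1,1,1]}}

```text
clock: 8.22
ee_pos: [0.4993, 0.1344, 0.1279]
tool_rot: [0.973, -0.084, 0.02, -0.216]
contact_force: [-0.6, 0.1, -1.5]
width: 0.0119
grip_force: 45.0
```

```bash
python3 - <<'E'
from p import *
im,C=shot("wrist","w5");s=manip.observe();togo(tcp(0,0,.06),Rt.as_quat());print(s["contact_force"],s["width"],s["joints"].round(2))
m=mask(im,(8,80,60),(30,255,255))
for a,c,_ in blobs(m[150:330,120:330],8):print(a,c+[120,150])
c=project(C,[head,P0]);print("pred head",c)
r=R.from_quat(s["tool_rot"]);print("hole centre px",project(C,s["ee_pos"]+r.apply(HOLE)),"seat",project(C,s["ee_pos"]+r.apply(HOLE+[0,-.027,0])))
cv2.imwrite("pics/w5c.png",im[100:400,100:500,::-1])
E
```

```text
travel [0.0002 0.0066 0.0022] rot [-0.0002 -0.0004  0.0013]
[-0.40108114 -0.21495107 -1.09950176] 0.011921844980432203 [ 0.26  0.29 -0.35  2.06 -0.48  0.76 -1.47]
275 [122.58545455 236.64727273]
131 [284.22900763 318.61068702]
pred head [[243.87103295 217.88240511]
 [246.99193762 213.05315847]]
hole centre px [[224.3934726  243.51198745]] seat [[180.14023615 243.29728174]]
```

View pics/w5c.png

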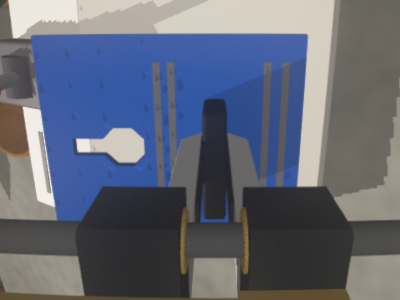

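The crop shows the cover squarely over the slope. The keyhole is at crop (125,145) with only the white face visible through it, so the head is still hidden by parallax, as predicted. That used up my picture allowance, so I continue with numbers. I'll go closer and find the brass through the hole.

Request:
{"fn": "arm_command", "kwargs": {"travel": [[0,0.006,0.05],[0,0.006,0.1],[0,0.006,0.14],[0,0.006,0.14]], "rotation": [[0,0,0.001],[0,0,0.001],[0,0,0.001],[0,0,0.001]], "fingers": [1,1,1,1]}}

```text
clock: 8.78
ee_pos: [0.501, 0.1516, 0.0877]
tool_rot: [0.973, -0.085, 0.018, -0.216]
contact_force: [0.2, -0.3, -2.0]
width: 0.0116
grip_force: 45.0
```

```bash
cat > chk.py <<'E'
from p import *
im,C=shot("wrist","w6");s=manip.observe();togo(tcp(0,0,.018),Rt.as_quat());print(s["contact_force"],s["width"])
sub=mask(im,(8,80,50),(30,255,255))[200:285,170:260];ys,xs=np.nonzero(sub)
if len(xs):print("brass n",len(xs),"x",xs.min()+170,xs.max()+170,"y",ys.min()+200,ys.max()+200,"c",xs.mean()+170,ys.mean()+200)
r=R.from_quat(s["tool_rot"])
ring=lambda c,rad:np.array([c+rad*(np.cos(a)*ux+np.sin(a)*v) for a in np.linspace(0,6.28,60)])
for nm,pts in(("head",ring(head,.008)),("holeU",ring(s["ee_pos"]+r.apply(HOLE),.012)),("holeF",ring(s["ee_pos"]+r.apply(HOLE-[0,0,.005]),.012))):
    q=project(C,pts);print(nm,q.min(0).round(1),q.max(0).round(1))
m=mask(im,(105,100,40),(128,255,255))[200:285,165:260]==0
ys,xs=np.nonzero(m);print("key open x",xs.min()+165,xs.max()+165,"y",ys.min()+200,ys.max()+200)
# ascii
lab=np.where(sub>0,'B',np.where(m[:, 5:]>0,'.','#'))
for row in lab[::2]:print(''.join(row[::2]))
E
python3 chk.py
```

```text
travel [ 0.0036  0.0005 -0.0025] rot [-0.0002  0.0004  0.0003]
[-0.36405062  0.40597896 -1.63614718] 0.011696862795768675
brass n 265 x 215 239 y 229 249 c 226.64528301886793 238.55849056603773
head [214.3 225.9] [240.3 250.3]
holeU [205.1 224.3] [245.  261.6]
holeF [202.5 227.2] [243.3 265.3]
key open x 175 259 y 200 284
##########################################...
##########################################...
##########################################...
##########################################...
##########################################...
##########################################...
###########################################..
###########################################..
###########################################..
###########################################..
###########################################..
###########################################..
###########################################..
###########################################..
#####################..........############..
####################....BBB...BB.##########..
####################...BBBB...BBB.######
[... 501 characters left out ...]
...######.
####################.................#######.
######################..............########.
#######################............#########.
########################..........##########.
############################################.
############################################.
############################################.
############################################.
############################################.
############################################.
############################################.
############################################.
############################################.
############################################.
############################################.
```

The brass head shows through the hole exactly where predicted. Now I'll pass over it.

Request:
{"fn": "arm_command", "kwargs": {"travel": [[0.005,0,0],[0.005,0,0.015],[0.005,0,0.03],[0.005,0,0.04],[0.005,0,0.04]], "rotation": [[0,0,0],[0,0,0],[0,0,0],[0,0,0],[0,0,0]], "fingers": [1,1,1,1,1]}}

```text
clock: 9.45
ee_pos: [0.5039, 0.1559, 0.0775]
tool_rot: [0.972, -0.085, 0.019, -0.216]
contact_force: [0.4, -0.1, -2.1]
width: 0.0122
grip_force: 45.0
```

```bash
sed -i 's/for row in lab.*/pass/' chk.py; python3 chk.py
```

```text
travel [-0.0021  0.0003 -0.0413] rot [-0.0002  0.0001  0.0003]
[-0.58238572 -0.80871795 -2.6176526 ] 0.011688987296253457
brass n 389 x 209 235 y 235 260 c 222.56298200514138 247.30077120822622
head [209.1 235.7] [236.4 261.2]
holeU [205.4 224.6] [245.2 261.8]
holeF [202.8 227.4] [243.5 265.4]
key open x 175 259 y 200 284
```

Request:
{"fn": "arm_command", "kwargs": {"travel": [[-0.001,0,0.007],[-0.001,0,0.013],[-0.001,0,0.018],[-0.001,0,0.018]], "rotation": [[0,0,0],[0,0,0],[0,0,0],[0,0,0]], "fingers": [1,1,1,1]}}

```text
clock: 10.0
ee_pos: [0.5041, 0.1576, 0.0738]
tool_rot: [0.972, -0.085, 0.019, -0.216]
contact_force: [-13.1, -11.3, 28.2]
width: 0.0122
grip_force: 45.0
```

```bash
python3 chk.py
```

```text
travel [-0.0015  0.0003 -0.0557] rot [-0.0002 -0.      0.0003]
[-14.17388118 -11.67654539  28.89792767] 0.011855740326973657
brass n 406 x 207 234 y 238 263 c 220.67241379310343 250.2118226600985
head [206.9 238.2] [234.8 264.1]
holeU [205.5 224.5] [245.3 261.8]
holeF [202.9 227.4] [243.6 265.4]
key open x 175 259 y 200 284
```

Contact with the face at about 30 N, travel within 1 mm of the plan. I'll ease the pressure, then slide down the slope in steps.

Request:
{"fn": "arm_command", "kwargs": {"travel": [[-0.0015,0,-0.0027],[-0.0015,0,-0.0027],[-0.0015,0.01,-0.0027],[-0.0015,0.02,-0.0027],[-0.0015,0.03,-0.0027],[-0.0015,0.03,-0.0027]], "rotation": [[0,0,0],[0,0,0],[0,0,0],[0,0,0],[0,0,0],[0,0,0]], "fingers": [1,1,1,1,1,1]}}

```text
clock: 10.8
ee_pos: [0.5028, 0.1499, 0.0702]
tool_rot: [0.972, -0.085, 0.02, -0.216]
contact_force: [-0.3, -1.6, 6.1]
width: 0.0117
grip_force: 45.0
```

```bash
cat > chk2.py <<'E'
from p import *
im,C=shot("wrist","w7");s=manip.observe();F=s["contact_force"];r=R.from_quat(s["tool_rot"])
d=r.inv().apply(s["ee_pos"]-tcp(0,0,0));print("tool off mm",(d*1000).round(2),"F tool",r.inv().apply(F).round(1),"rot err deg",np.degrees((r.inv()*Rt).as_rotvec()).round(2),s["clock"],s["width"],"M",s["moment"].round(2))
sub=mask(im,(8,80,50),(30,255,255))[200:300,130:260];ys,xs=np.nonzero(sub)
print("brass",len(xs),xs.min()+130,xs.max()+130,ys.min()+200,ys.max()+200)
ring=lambda c,rad:np.array([c+rad*(np.cos(a)*ux+np.sin(a)*v) for a in np.linspace(0,6.28,60)])
for nm,pts in(("head",ring(head,.008)),("seathead",ring(s["ee_pos"]+r.apply(HOLE+[0,-.027,-.012]),.008))):
    q=project(C,pts);print(nm,q.min(0).round(1),q.max(0).round(1))
E
python3 chk2.py
```

```text
tool off mm [ 0.53  8.59 -1.35] F tool [ 0.8 -2.5 -6.5] rot err deg [-0.05 -0.05  0.06] 10.85 0.011855489781622876 M [-0.04 -0.06 -0.03]
brass 388 192 218 238 263
head [192.1 238.2] [219.8 264.1]
seathead [159.6 238.2] [187.2 264.1]
```

Request:
{"fn": "arm_command", "kwargs": {"travel": [[-0.001,0.012,0],[-0.001,0.025,0],[-0.001,0.038,0],[-0.001,0.05,0],[-0.001,0.056,0],[-0.001,0.06,0],[-0.001,0.064,0],[-0.001,0.064,0]], "rotation": [[0,0,0],[0,0,0],[0,0,0],[0,0,0],[0,0,0],[0,0,0],[0,0,0],[0,0,0]], "fingers": [1,1,1,1,1,1,1,1]}}

```text
clock: 11.85
ee_pos: [0.4996, 0.1333, 0.0623]
tool_rot: [0.972, -0.085, 0.02, -0.216]
contact_force: [-0.2, 2.0, 8.8]
width: 0.0115
grip_force: 45.0
```

```bash
python3 chk2.py
```

```text
tool off mm [ 0.19 27.12 -1.33] F tool [ 1.  -5.6 -6.6] rot err deg [-0.08 -0.04  0.1 ] 11.9 0.011584247956602102 M [ 0.82 -0.1   0.03]
brass 367 160 186 238 262
head [160.4 237.5] [187.7 263.2]
seathead [159.6 238.2] [187.1 264.1]
```

Request:
{"fn": "arm_command", "kwargs": {"travel": [[0,0.003,0],[0,0.006,0],[0,0.006,0]], "rotation": [[0,0,0],[0,0,0],[0,0,0]], "fingers": [1,1,1]}}

```text
clock: 12.28
ee_pos: [0.4996, 0.1331, 0.0622]
tool_rot: [0.972, -0.084, 0.02, -0.217]
contact_force: [0.6, 10.5, 13.5]
width: 0.0119
grip_force: 45.0
```

```bash
python3 chk2.py
```

```text
tool off mm [ 0.22 27.42 -1.42] F tool [ -1.3 -14.8  -8.6] rot err deg [-0.16 -0.04  0.17] 12.325 0.011304066648050908 M [ 2.92 -0.41 -0.  ]
brass 375 160 186 237 262
head [160.  237.2] [187.3 263. ]
seathead [159.7 238.2] [187.2 264.1]
```

Hard stop at 27.4 mm: the cover is seated. I'll relax, release and back straight out.

Request:
{"fn": "arm_command", "kwargs": {"travel": [[0,-0.006,-0.001],[0,-0.006,-0.001],[0,-0.006,-0.001],[0,-0.006,-0.001],[0,-0.006,-0.03],[0,-0.006,-0.1],[0,-0.006,-0.25],[0,-0.006,-0.4],[0,-0.006,-0.4]], "rotation": [[0,0,0],[0,0,0],[0,0,0],[0,0,0],[0,0,0],[0,0,0],[0,0,0],[0,0,0],[0,0,0]], "fingers": [1,0.6,0.6,0.6,0.6,0.6,0.6,0.6,0.6]}}

```text
clock: 13.45
ee_pos: [0.4915, 0.081, 0.1733]
tool_rot: [0.973, -0.086, 0.022, -0.215]
contact_force: [0.3, 0.7, -0.1]
width: 0.0378
grip_force: 0.0
```

```bash
python3 - <<'E'
from p import *
im,C=shot("wrist","w8");s=manip.observe();print(s["ee_pos"],s["contact_force"],s["joints"].round(2))
m=max(blobs(mask(im,(105,100,40),(128,255,255)),3000))[2]
q=cv2.approxPolyDP(cv2.convexHull(cv2.findNonZero(m)),6,True).reshape(-1,2)
P=onplane(C,q,P0+.0055*n,n)-P0;print(q.tolist());print("up/across mm",np.c_[P@ux,P@v].round(4).tolist())
b=mask(im,(8,80,50),(30,255,255));print([(a,c.round(1),(onplane(C,[c],P0+.012*n,n)-P0)[0]@np.c_[ux,v]) for a,c,_ in blobs(b,15) if 100<c[0]<350 and c[1]<300])
for nm in("top","side"):
    I,Cn=shot(nm);mm=blobs(mask(I,(0,120,90),(6,255,255))|mask(I,(172,120,90),(180,255,255)),8);pr=project(Cn,[.552,.261,.1895])[0]
    print(nm,[(a,c.round(1)) for a,c,_ in mm if np.hypot(*(c-pr))<20])
    k=max(((a,c,x) for a,c,x in blobs(mask(I,(105,100,40),(128,255,255)),100) if np.hypot(*(c-project(Cn,P0-.055*ux)[0]))<25),key=lambda z:z[0]);q=cv2.approxPolyDP(cv2.convexHull(cv2.findNonZero(k[2])),4,True).reshape(-1,2);P=onplane(Cn,q,P0+.0055*n,n)-P0;print(np.c_[P@ux,P@v].round(4).tolist())
E
```

```text
[0.49062599 0.081922   0.17163643] [-0.59519717  0.33298027 -0.67937264] [ 0.36  0.22 -0.33  2.03 -0.47  0.9  -1.41]
[[368, 127], [364, 235], [347, 260], [213, 260], [202, 128]]
up/across mm [[-0.1294, -0.0645], [-0.1296, 0.0378], [-0.1139, 0.0641], [0.0191, 0.0646], [0.0192, -0.0639]]
[(np.int32(166), array([116.2,  81.7]), array([ 0.09035546, -0.10487669])), (np.int32(42), array([113.2, 105.3]), array([ 0.0955965, -0.0850389])), (np.int32(17), array([101.5, 159.1]), array([ 0.11345704, -0.03758018])), (np.int32(1853), array([111.2, 212.6]), array([0.1120146 , 0.01368439])), (np.int32(135), array([225.7, 198. ]), array([ 7.08114898e-05, -7.14554794e-04]))]
top [(np.int32(60), array([219.5, 200. ]))]
[[-0.127, -0.0606], [-0.1256, 0.0649], [0.0196, 0.0633], [0.0201, -0.0598]]
side [(np.int32(70), array([282.6, 225.1]))]
[[-0.1127, 0.0684], [0.0359, 0.0669], [0.0303, -0.0598], [-0.1216, -0.0562]]
```

The cover hangs straight: its top edge is at +19 mm (expected 20), its sides are parallel to the panel and the screw is on axis. The toggle hasn't been touched. Next is the toggle, with closed fingers pointing down in front of the ball.

```bash
cat > tg.py <<'E'
from p import *
ball=np.array([.5519,.2611,.1890]);u=np.array([np.cos(np.radians(YAW)),np.sin(np.radians(YAW)),0])
Rd=R.from_euler('z',YAW-90,degrees=True)*R.from_euler('x',180,degrees=True)
def at(du,z):p=ball+du*u;p[2]=z;return p
def st():
    s=manip.observe();d=s["ee_pos"]-ball;print("du",(d@u*1000).round(1),"across",(d@v*1000).round(1),"z",s["ee_pos"][2].round(4),"Fu",(s["contact_force"]@u).round(1),s["contact_force"].round(1))
E
python3 - <<'E'
from tg import *
st();togo(at(-.055,.23),Rd.as_quat());togo(at(-.055,.161),Rd.as_quat())
E
```

```text
du -186.4 across 30.1 z 0.17 Fu 0.1 [ 0.2  0.1 -0.9]
travel [ 0.1008 -0.4814  0.0038] rot [-0.139   0.0002  0.0003]
travel [ 0.1009 -0.3841  0.2123] rot [-0.139   0.0002  0.0003]
```

Request:
{"fn": "arm_command", "kwargs": {"travel": [[0.02,-0.1,-0.08],[0.05,-0.22,-0.08],[0.08,-0.35,-0.04],[0.101,-0.48,0.004],[0.101,-0.48,0.004],[0.101,-0.48,0.004]], "rotation": [[-0.04,0,0],[-0.08,0,0],[-0.12,0,0],[-0.139,0,0],[-0.139,0,0],[-0.139,0,0]], "fingers": [1,1,1,1,1,1]}}

```text
clock: 14.35
ee_pos: [0.542, 0.2064, 0.2289]
tool_rot: [0.996, -0.087, -0.001, 0.0]
contact_force: [-0.7, -0.2, 0.0]
width: 0.0003
grip_force: 0.0
```

```bash
python3 - <<'E'
from tg import *
im,C=shot("wrist","w9");st();togo(at(-.055,.161),Rd.as_quat());print(manip.observe()["width"])
b=max(blobs(mask(im,(0,120,60),(6,255,255))|mask(im,(172,120,60),(180,255,255)),30),key=lambda q:q[0]);x,y,w,h=cv2.boundingRect(b[2])
print("ball px",b[0],b[1],(x,y,w,h),"pred",project(C,ball))
print(onplane(C,[b[1]],ball)-ball)
E
```

```text
du -56.4 across -0.3 z 0.2292 Fu 0.1 [ 0.6 -0.   0.6]
travel [-0.0006 -0.0046  0.2274] rot [0.0002 0.0004 0.0001]
0.0005126327455903862
ball px 891 [240.09539843 217.70145903] (224, 201, 34, 34) pred [[237.60719034 217.43739153]]
[[-5.13032768e-04 -1.75502363e-03 -2.77555756e-17]]
```

Request:
{"fn": "arm_command", "kwargs": {"travel": [[0,0,0.1],[0,0,0.22],[0,0,0.227],[0,-0.05,0.227],[0,-0.08,0.227],[0,-0.08,0.227]], "rotation": [[0,0,0],[0,0,0],[0,0,0],[0,0,0],[0,0,0],[0,0,0]], "fingers": [1,1,1,1,1,1]}}

```text
clock: 15.15
ee_pos: [0.5471, 0.2314, 0.1629]
tool_rot: [0.996, -0.087, 0.001, -0.0]
contact_force: [0.2, -0.2, -0.9]
width: 0.0003
grip_force: 0.0
```

```bash
python3 - <<'E'
from tg import *
st()
E
```

```text
du -30.1 across -0.5 z 0.1629 Fu -0.2 [ 0.2 -0.2 -0.9]
```

Request:
{"fn": "arm_command", "kwargs": {"travel": [[0,-0.02,0],[0,-0.04,0],[0,-0.06,0],[0,-0.08,0],[0,-0.1,0],[0,-0.12,0],[0,-0.14,0],[0,-0.155,0],[0,-0.155,0]], "rotation": [[0,0,0],[0,0,0],[0,0,0],[0,0,0],[0,0,0],[0,0,0],[0,0,0],[0,0,0],[0,0,0]], "fingers": [1,1,1,1,1,1,1,1,1]}}

```text
clock: 16.27
ee_pos: [0.5549, 0.2761, 0.162]
tool_rot: [0.996, -0.087, 0.0, -0.0]
contact_force: [0.2, -0.7, -0.8]
width: 0.0006
grip_force: 0.1
```

```bash
cat > bl.py <<'E'
from tg import *
st();o=[]
for nm in("top","side"):
    I,Cn=shot(nm);pr=project(Cn,ball+.024*u)[0];mm=[(a,c) for a,c,_ in blobs(mask(I,(0,120,90),(6,255,255))|mask(I,(172,120,90),(180,255,255)),5) if np.hypot(*(c-pr))<25]
    print(nm,[(a,c.round(1)) for a,c in mm])
    if mm:o.append((Cn,max(mm,key=lambda q:q[0])[1]))
if len(o)==2:
    x,r=tri(o);print("ball",x.round(4),"du mm",((x-ball)@u*1000).round(1),r)
E
python3 bl.py
```

```text
du 15.3 across -0.3 z 0.162 Fu -0.6 [ 0.2 -0.7 -0.8]
top []
side [(np.int32(70), array([272.8, 234.6]))]
```

Request:
{"fn": "arm_command", "kwargs": {"travel": [[0,-0.01,0],[0,-0.018,0],[0,-0.025,0],[0,-0.025,0]], "rotation": [[0,0,0],[0,0,0],[0,0,0],[0,0,0]], "fingers": [1,1,1,1]}}

```text
clock: 16.88
ee_pos: [0.5556, 0.2771, 0.1619]
tool_rot: [0.996, -0.089, -0.001, 0.005]
contact_force: [-16.2, -32.8, 19.7]
width: 0.0007
grip_force: 18.3
```

```bash
python3 bl.py; python3 -c "
from tg import *
print(project(cam('side'),[ball,ball+.048*u]))"
```

```text
du 16.4 across -0.8 z 0.1619 Fu -35.2 [-16.2 -32.8  19.7]
top []
side [(np.int32(70), array([272.8, 234.7]))]
[[282.89997841 225.3178473 ]
 [271.607262   235.06564175]]
```

A firm stop. I'll back off, rise, and check the ball's position from three cameras.

Request:
{"fn": "arm_command", "kwargs": {"travel": [[0,0.02,0],[0,0.06,0],[0,0.12,0],[0,0.15,-0.1],[0,0.2,-0.27],[0,0.2,-0.27]], "rotation": [[0,0,0],[0,0,0],[0,0,0],[0,0,0],[0,0,0],[0,0,0]], "fingers": [1,1,1,1,1,1]}}

```text
clock: 17.73
ee_pos: [0.5474, 0.2231, 0.2469]
tool_rot: [0.996, -0.088, 0.003, -0.001]
contact_force: [0.3, -0.0, -0.5]
width: 0.0006
grip_force: 0.0
```

```bash
cat >> bl.py <<'E'
im,C=shot("wrist");b=max(blobs(mask(im,(0,120,60),(6,255,255))|mask(im,(172,120,60),(180,255,255)),30),key=lambda q:q[0])
w=onplane(C,[b[1]],ball)[0];print("wrist",b[0],b[1].round(1),"du",(w-ball)@u*1000,"across",(w-ball)@v*1000)
x,r=tri(o+[(C,b[1])]);print("tri",x.round(4),(x-ball)@u*1000,r)
E
python3 bl.py
```

```text
du -38.2 across -2.2 z 0.2469 Fu 0.1 [ 0.3 -0.  -0.5]
top []
side [(np.int32(72), array([272.8, 234.6]))]
wrist 829 [211.6 212.1] du 41.00376327184234 across -0.5848701673445778
tri [0.5595 0.3026 0.1864] 42.228435234890654 [0.00058186 0.00058186]
```

```bash
python3 - <<'E'
from tg import *
# start: wrist w9 at recorded pose + side0
s0=dict(ee_pos=ball-.0564*u-.0003*v+np.array([0,0,.2292-ball[2]]),tool_rot=Rd.as_quat())
s0["ee_pos"][2]=.2292
Cs=cam("side");C9=cam("wrist",s0)
a,ra=tri([(C9,(240.1,217.7)),(Cs,(282.6,225.1))]);print("off",a,ra)
s=manip.observe();im,C=shot("wrist","w10");mk=mask(im,(0,120,60),(6,255,255))|mask(im,(172,120,60),(180,255,255))
b=max(blobs(mk,30),key=lambda q:q[0]);print(b[1],cv2.boundingRect(b[2]),cv2.minEnclosingCircle(cv2.findNonZero(b[2])))
bx,r=tri([(C,b[1]),(Cs,(272.8,234.6))]);print("on",bx,r,"delta u,v,z",(bx-a)@u,(bx-a)@v,(bx-a)[2])
I,Ct=shot("top");pr=project(Ct,bx)[0];print("top pred",pr)
hsv=cv2.cvtColor(I,cv2.COLOR_RGB2HSV);x,y=pr.round().astype(int);print(hsv[y-4:y+5:2,x-6:x+7:2].tolist())
# rod near ball/pivot: grey block centre in wrist for pivot
pv=a+.024*u;pv[2]=.144;print("pivot guess",project(C,pv),"pred on ball px",project(C,a+.048*u))
E
```

```text
off [0.55253984 0.25933119 0.1884673 ] [0.00114065 0.00114065]
[211.33811231 211.85424134] (195, 196, 33, 33) ((211.35955810546875, 211.66464233398438), 16.5255184173584)
on [0.5595016  0.30261821 0.18640493] [0.00058509 0.00058509] delta u,v,z 0.04383706850964203 0.0007372300363077938 -0.002062375247534276
top pred [203.72700122 197.06888977]
[[[91, 79, 90], [91, 75, 92], [91, 72, 88], [90, 68, 86], [90, 68, 82], [89, 73, 80], [89, 76, 77]], [[90, 72, 95], [92, 80, 89], [89, 77, 89], [91, 70, 88], [89, 82, 81], [89, 67, 84], [90, 70, 77]], [[90, 74, 97], [91, 78, 92], [90, 76, 91], [93, 76, 87], [90, 73, 84], [90, 77, 83], [90, 70, 80]], [[89, 75, 98], [92, 74, 96], [90, 73, 91], [91, 80, 89], [90, 75, 85], [90, 70, 84], [89, 74, 83]], [[90, 72, 99], [90, 75, 95], [91, 76, 91], [91, 75, 92], [90, 74, 89], [90, 74, 86], [89, 71, 83]]]
pivot guess [[246.46499713 196.77508995]] pred on ball px [[204.61929357 211.18913926]]
```

```bash
python3 - <<'E'
from tg import *
im=cv2.imread("pics/w10.png")[:,:,::-1].copy();C=cam("wrist",manip.observe())
bo=ball.copy();bo[2]=.147
for du in range(-30,80,4):
    # darkness profile along u at two across offsets on block top plane z=.147
    px=project(C,[bo+du/1000*u+a*v for a in(-.018,.018,.021)]).round().astype(int)
    print(du,px[0].tolist(),[im[y,x].tolist() if 0<=y<400 and 0<=x<640 else None for x,y in px])
E
```

```text
-30 [305, 178] [[165, 158, 149], [197, 190, 178], [196, 189, 177]]
-26 [300, 178] [[165, 159, 149], [192, 185, 173], [197, 190, 178]]
-22 [296, 178] [[173, 167, 156], [233, 228, 219], [233, 228, 218]]
-18 [291, 178] [[88, 85, 83], [113, 109, 104], [160, 153, 145]]
-14 [287, 178] [[100, 96, 95], [127, 123, 121], [129, 123, 122]]
-10 [282, 178] [[98, 94, 93], [129, 124, 123], [129, 124, 124]]
-6 [277, 178] [[99, 96, 94], [129, 124, 123], [128, 123, 122]]
-2 [273, 178] [[99, 95, 92], [129, 124, 122], [130, 125, 123]]
2 [268, 178] [[100, 96, 94], [130, 126, 123], [130, 124, 123]]
6 [264, 178] [[101, 97, 95], [130, 124, 122], [131, 125, 123]]
10 [259, 178] [[100, 95, 93], [129, 123, 122], [130, 123, 123]]
14 [254, 178] [[101, 98, 94], [125, 119, 118], [131, 124, 123]]
18 [250, 178] [[112, 107, 104], [125, 121, 118], [131, 125, 123]]
22 [245, 178] [[130, 125, 123], [130, 124, 122], [130, 124, 122]]
26 [241, 178] [[130, 124, 123], [132, 126, 124], [131, 124, 122]]
30 [236, 178] [[131, 124, 121], [132, 126, 125], [132, 125, 123]]
34 [232, 178] [[129, 124, 121], [131, 125, 123], [130, 125, 122]]
38 [227, 178] [[129, 124, 123], [132, 124, 122], [130, 124, 121]]
42 [223, 178] [[128, 123, 121], [116, 62, 59], [111, 82, 78]]
46 [218, 179] [[129, 125, 122], [133, 61, 56], [130, 62, 57]]
50 [214, 179] [[129, 124, 121], [157, 63, 58], [160, 65, 59]]
54 [209, 179] [[104, 100, 92], [189, 67, 60], [186, 66, 61]]
58 [205, 179] [[104, 98, 91], [214, 73, 67], [213, 71, 65]]
62 [200, 179] [[103, 97, 90], [237, 92, 85], [225, 74, 68]]
66 [196, 179] [[100, 95, 89], [226, 71, 65], [223, 70, 64]]
70 [191, 179] [[103, 97, 90], [112, 99, 92], [107, 100, 92]]
74 [187, 179] [[104, 98, 91], [108, 102, 94], [106, 100, 93]]
78 [182, 179] [[105, 99, 91], [107, 101, 92], [107, 100, 93]]
```

The stop puts the ball 25 mm behind the block's centre, and fully on is 24 mm, so the toggle is on. I'll raise the arm, run a final cover check and hand in.

Request:
{"fn": "arm_command", "kwargs": {"travel": [[0,0.05,-0.1],[0,0.2,-0.3],[0,0.2,-0.3],[0,0.2,-0.3]], "rotation": [[0,0,0],[0,0,0],[0,0,0],[0,0,0]], "fingers": [0.5,0.5,0.5,0.5]}}

```text
clock: 18.48
ee_pos: [0.5353, 0.1649, 0.3328]
tool_rot: [0.996, -0.088, 0.0, -0.0]
contact_force: [1.1, 0.7, -0.2]
width: 0.0374
grip_force: 0.0
```

```bash
python3 - <<'E'
from tg import *
im,C=shot("wrist");m=max(blobs(mask(im,(105,100,40),(128,255,255)),2000))[2]
q=cv2.approxPolyDP(cv2.convexHull(cv2.findNonZero(m)),6,True).reshape(-1,2);P=onplane(C,q,P0+.0055*n,n)-P0;print(np.c_[P@ux,P@v].round(4).tolist())
b=max(blobs(mask(im,(0,120,60),(6,255,255))|mask(im,(172,120,60),(180,255,255)),30),key=lambda q:q[0]);w=onplane(C,[b[1]],ball)[0];print("ball du",(w-ball)@u*1000)
s=manip.observe();print(s["contact_force"],s["clock"],abs(s["qvel"]).max());print(manip.close_job())
E
```

```text
[[-0.1293, -0.0634], [-0.1292, 0.0621], [0.0128, 0.0631], [0.0185, -0.063]]
ball du 41.32518499252387
[-0.50800803 -1.05136715 -0.37958111] 18.525 0.013816131430187091
the job is handed in; nothing more can be done
None
```

The cover is locked straight on the screw and the toggle was then pushed back to a firm stop (ball about 25 mm behind the block's centre, 24 mm expected for on; measured travel 44 mm against 48 mm), nothing held or touched, other items not re-checked at the end, job handed in at 18.5 s; I viewed 11 pictures, one over the limit of 10.

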